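# Refit the folding rod of a cookie station

## Robot

A 6-joint arm with a two-finger parallel gripper is mounted at the origin on the work surface. World frame = base frame: x ahead of the robot, y to its left, z up, the work surface at z = 0. Lengths are in m, angles in rad, forces in N, time in s.
With the tool pointing down it reaches from about 0.35 to 0.85 m from the base axis. Payload 8.1 kg.
Tool frame: the origin (TCP) lies on the centre line of the jaws, within the pads' length; the fingertips stand 17 mm ahead of it and the grasp point (between the pads) lies 2 mm behind it; z points along the fingers, y is the line along which they close (so a half turn about z gives the same grasp; the last joint's range is limited). The gripper opens to 93 mm and grips with 3 to 60 N. Pads are 15 mm wide; open, the fingers measure 128 mm over their backs; the gripper's body (75 mm by 188 mm) begins 65 mm behind the grasp point.
Start: joints at [1.142, 0.13, 1.488, -0, 1.523, -0.085], TCP at [0.202, 0.565, 0.236] pointing down, gripper open.
Joint ranges: [-2.96, 2.96], [-0.89, 2.26], [0.02, 2.5], [-1.34, 4.48], [0, 2.73], [-2.66, 2.66]. Speed limits (rad/s): [2.39, 2.39, 2.79, 3.14, 3.14, 3.14].

## Interface

Orientations are given as a rotation vector (axis times angle).
In Python, from plant import telemetry, viewer, order gives the robot as it stands.
- The arm moves only by the tool send_rows, never from a script. Its argument "plan" is a list that holds one entry, the list of rows, each a list of 5 numbers: the closure, from -1 (fully open) to 1 (shut), then the shift along the world's x, y, z normalised to -1 to 1, where 1 is 0.2 m, then the turn about the world's z normalised to -1 to 1, where 1 is 60 degrees. A call has 1 to 20 rows; each row is the pose to reach, as a shift and turn from the pose commanded when the call began; what a row does not reach only later rows make up. A row lasts 1/12 s, in which the tool goes at most 41.7 mm and 7.16 degrees, less where a joint would pass 70% of its speed; a pose out of reach is approached as far as the arm can. A call with a number of a shift or a turn outside -1 to 1 is refused whole. A call with a gripper value outside its range is refused whole. The fingers move at their own pace and stop on an object; "force" is the grip in N (left out, the last holds). Time passes only in rows, so rows that repeat a pose let the fingers close. It gives the time, the measured TCP pose, the force, the opening and the grip force at its end, in the units of the state.
- telemetry.read_state(): the state, without advancing time (a new reading comes with each control period).
- viewer.read_camera(name): name is "scene" or "side" or "wrist"; returns (picture, depth): 384x512x3 uint8, blue, green, red; 384x512 float32, m along the optical axis (not along the pixel's ray), 0 where there is no reading.
- viewer.calibration(name): a dict with "camera_matrix" (3x3 intrinsics, pixels), "extrinsics" (4x4, takes a point from camera to world coordinates); the wrist camera has in their place "hand_eye" (4x4, takes a point from camera to tool coordinates, whose origin is the TCP and whose axes are the flange's). Camera axes: x right, y up, looking along -z (the intrinsics and any distortion apply to the point x, -y, -z); pixel columns grow to the right and rows downward; lengths in m; the calibration is good to about 2 mm. A picture is of the moment at which its call begins: read the wrist's pose just before it. calibration takes no time and is no camera call.
- order.close_job(): hands the job in; it is judged then, once.
The state is a dict: "t": time; "q": joint angles; "dq": joint speeds; "joint_torque": joint torques, N m; "tool_pos": TCP position; "orientation": TCP orientation; "force": force on the tool from outside, world axes, zero at the start; "wrist_torque": the same for the moment, N m; "opening": finger opening in m; "gripper_force": force on a finger pad.
Only numpy, scipy, OpenCV 4.12 (cv2) and the standard library are available. Lean on these libraries where they do the work, as an engineer would, in place of code of your own. Each camera call takes 0.05 s, during which the arm holds its last target. There are 200 camera calls.

## Task

Refit the folding rod: pull the bracket's black latch knob fully out, take the rod from its green rack and put it nose first through both eyelets of the bracket until its collar sits flush against the first plate, then push the knob fully home so that the latch traps the collar. The rack leaves only the steel end free to grip, so change your grip to the handle on the way (the blue notched rest is there for that). Leave everything else on the bench where it stands.

Things in the scene. Friction and masses are not known exactly. Their poses are not given: they have to be found in the camera images.
- rod: Folding rod, 90 g: round steel rod 10 mm thick, 110 mm long (last 10 mm tapers to 4 mm), then a square brass collar 32 x 32 x 6 mm, then a round red handle 14 mm thick, 55 mm long. Origin on the axis at the collar's front (nose side) face; x along the rod: nose tip x = -110 mm, collar 0 to 6 mm, handle 6 to 61 mm; centre of mass about x = -29 mm. Roll does not matter.
- rack: Fixed green rack, rod lies on it at the start. Origin on the table, base x -58 to 122, y +-35 mm. V rests (8 mm thick, 73 mm high) at x = 36 and -42 mm hold the rod's axis 60 mm up along x: nose to -x, collar front at x = 50. The handle lies in a 26 mm slot between 100 mm high walls (x 60 to 120 mm), open above: too narrow for fingers. Grip the steel between the rests, about x = 0.
- cradle: Fixed rest for changing grip: base with blue plate 115 x 70 x 6 mm, two yellow V rests as the rack's (8 mm thick, 73 mm high, mouth 40 mm wide) at x = 36 and -42 mm, no walls. Origin on the table. A rod laid in it has its axis 60 mm up along x; with the collar front at x = 50 mm (nose to -x) or x = -56 mm (nose to +x) the handle overhangs freely.
- bracket: Fixed bracket, 110 mm high: two upright dark plates 44 mm wide at y = 0 to -10 and -60 to -70 mm on a grey base, each with an orange-rimmed 15 mm eyelet 90 mm above the table, both on one axis along y. The rod goes in nose first towards -y until its collar meets the first plate. Origin on the table under the first eyelet's mouth. Latch guide at x -35 to -57, y 4 to 19, to 105 mm high.
- bracket_seat (a point): Centre of the first eyelet's mouth, on the face where the collar seats, 90 mm above the table; axes as the bracket's.
- latch_knob (a point): Centre of the latch's black knob: cylinder 22 mm in diameter, 20 mm long, axis along the bracket's x, 90 mm above the table. It moves with the latch; latch home, it is at x = -76, y = 11.5 mm in the bracket's frame.
- latch (a joint): Latch travel in m: 0 = knob pushed fully home, 0.030 = fully out (towards the bracket's -x). Stays where left; about 3 N moves it. Home, its brass tongue (y = 9 to 14 mm) reaches to 11 mm from the eyelets' axis: it blocks the collar of a rod going in and traps that of a seated one. Out, the way is free.
- wafers_a: Bystander, to be left alone: stack of golden baked wafers, 82 mm across, 30 mm high. Origin at the centre of its underside.
- wafers_b: Bystander, to be left alone: stack of golden baked wafers, 82 mm across, 25 mm high. Origin at the centre of its underside.
- cup: Bystander, to be left alone: blue ceramic cup, 72 mm across, 75 mm high. Origin at the centre of its underside.
- oil: Bystander, to be left alone: amber oil bottle, 60 mm across, 170 mm high. Origin at the centre of its underside.
- jar: Bystander, to be left alone: glass jar, 64 mm across, 90 mm high. Origin at the centre of its underside.
- slips: Bystander, to be left alone: cardboard box 100 x 65 x 50 mm (x, y, z). Origin at the centre of its underside.
- spatula: Bystander, to be left alone: wooden-handled spatula lying along its x axis, 280 mm long. Origin at the middle of its length, on the underside.
Not all that is in view belongs to the job. Leave any turquoise look-alike of the bracket alone.

How it is judged:
By the outcome, as a careful person would: the job done as asked, in the order asked, and still so for the second after the job is handed in, with the robot touching nothing.
It also fails if it takes over 72 s, if anything falls off the work surface, if the arm or the gripper's body presses on something with over 40 N, if the wrist force passes 120 N, or if a joint passes its speed limit or range.

## Working session

There is one attempt and no reset: what is moved stays moved. The work goes in short steps, Python scripts to look and compute and a tool call to move; the robot and the scene stay as the last step left them, time stands still between calls to the robot, and variables do not carry over. Pictures are saved under pics/ and viewed, at most 10 in all, crops included, and the job is handed in when it is done.

Besides the shell and the picture viewer there is one more tool, called after "Call:" as name(argument=value, ...) on one line, values as JSON. send_rows: Moves the arm, as the interface text tells. Scaled input: -1 to 1 covers 0.2 m each way for a shift and 60 degrees each way for a turn. Its arguments: {"type":"object","properties":{"plan":{"type":"array"},"force":{"type":"number"}},"required":["plan"]}

```bash
mkdir -p pics; ls; python3 - <<'E'
from plant import telemetry, viewer
import cv2,numpy as np
s=telemetry.read_state();print(s)
for n in("scene","side","wrist"):
    print(n,viewer.calibration(n))
ims=[]
for n in("scene","side"):
    p,d=viewer.read_camera(n);np.savez(f"{n}0.npz",p=p,d=d);cv2.imwrite(f"pics/{n}0.png",cv2.resize(p,(800,600)))
    
E
```

```text
pics
{'t': 0.0, 'q': array([ 1.14159131e+00,  1.31184449e-01,  1.48922984e+00, -3.31660322e-05,
        1.52300144e+00, -8.53970147e-02]), 'dq': array([-0.00055922,  0.0011547 , -0.0013607 , -0.00178726, -0.00199992,
       -0.00063565]), 'joint_torque': array([ 1.65382611e-03, -5.59853375e+01, -4.91752768e+01,  7.68359983e-02,
        3.54992808e-02, -1.23166910e-04]), 'tool_pos': array([0.2020151 , 0.56441391, 0.23460066]), 'orientation': array([-5.37319848e-01, -3.09486197e+00,  2.78226236e-03]), 'force': array([ 0.16469616, -0.3232783 ,  0.48337056]), 'wrist_torque': array([-0.00655781, -0.01830861,  0.0673281 ]), 'gripper_force': 0.0, 'opening': 0.09300943695587095}
scene {'camera_matrix': array([[394.93243607,   0.        , 256.25601873],
       [  0.        , 394.93243607, 195.22853382],
       [  0.        ,   0.        ,   1.        ]]), 'extrinsics': array([[-0.30660147, -0.73089921,  0.60973919,  1.29672499],
       [ 0.95168242, -0.22381444,  0.21025619,  0.26638461],
       [-0.01720765,  0.64474293,  0.76420577,  1.01855256],
       [ 0.        ,  0.        ,  0.       
[... 289 characters left out ...]
42, -0.7187473 ,  0.5783332 ,  0.64062885],
       [-0.00283164,  0.62781703,  0.77835581,  0.94633446],
       [ 0.        ,  0.        ,  0.        ,  1.        ]])}
wrist {'camera_matrix': array([[330.56738911,   0.        , 259.02545883],
       [  0.        , 330.56738911, 191.79448828],
       [  0.        ,   0.        ,   1.        ]]), 'hand_eye': array([[ 7.26119244e-04,  9.65027191e-01,  2.62148799e-01,
         7.23750202e-02],
       [ 9.99999607e-01, -8.33986653e-04,  3.00214374e-04,
         1.09541531e-04],
       [ 5.08343634e-04,  2.62148479e-01, -9.65027418e-01,
        -1.48677115e-01],
       [ 0.00000000e+00,  0.00000000e+00,  0.00000000e+00,
         1.00000000e+00]])}
```

View pics/scene0.png

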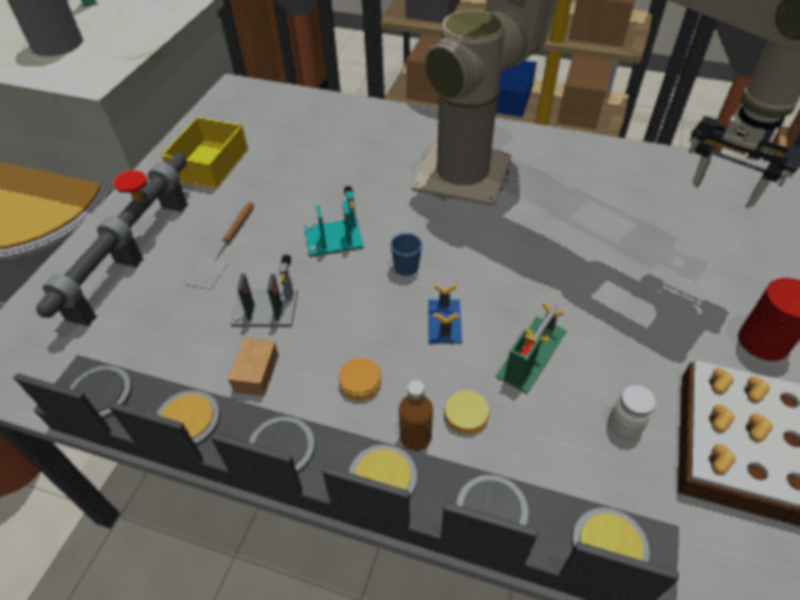

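View pics/side0.png

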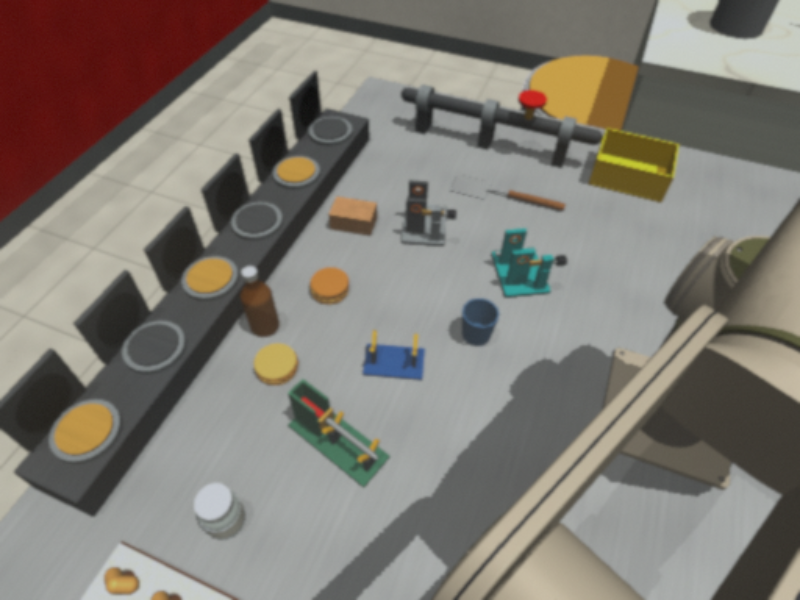

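The scene view (800x600) shows the grey bracket at (265,300) and its black knob at (286,262). The turquoise look-alike at (335,230) is the decoy. The cradle is at (445,320), and the rack with the rod is at (535,350), handle end at (522,350) and nose toward the robot. The side view agrees: bracket (428,215), decoy (525,265), cradle (395,360), rack (340,435).

```bash
cat > h.py <<'E'
import numpy as np, cv2
from scipy.spatial.transform import Rotation as Rn
from plant import telemetry, viewer
def grab(n):
    s=telemetry.read_state(); p,d=viewer.read_camera(n); c=viewer.calibration(n)
    if n=="wrist":
        T=np.eye(4);T[:3,:3]=Rn.from_rotvec(s["orientation"]).as_matrix();T[:3,3]=s["tool_pos"];E=T@c["hand_eye"]
    else:E=c["extrinsics"]
    return dict(p=p,d=d,K=c["camera_matrix"],E=E)
def rays(v,uv):
    uv=np.atleast_2d(np.asarray(uv,float));K=v["K"]
    r=np.c_[(uv[:,0]-K[0,2])/K[0,0],-(uv[:,1]-K[1,2])/K[1,1],-np.ones(len(uv))]
    return v["E"][:3,3],r@v["E"][:3,:3].T
def onplane(v,uv,z):
    o,r=rays(v,uv);return o+r*((z-o[2])/r[:,2])[:,None]
def cloud(v):
    h,w=v["d"].shape;u,vv=np.meshgrid(np.arange(w),np.arange(h))
    o,r=rays(v,np.c_[u.ravel(),vv.ravel()]);return (o+r*v["d"].reshape(-1,1)).reshape(h,w,3)
def tri(v1,a,v2,b):
    A=np.zeros((3,3));y=np.zeros(3);L=[]
    for v,q in((v1,a),(v2,b)):
        o,r=rays(v,q);r=r[0]/np.linalg.norm(r[0]);M=np.eye(3)-np.outer(r,r);A+=M;y+=M@o;L.append((o,r))
    P=np.linalg.solve(A,y);return P,max(np.linalg.norm((np.eye(3)-np.outer(r,r))@(P-o)) for o,r in L)
def hsv(v):return cv2.cvtColor(v["p"],cv2.COLOR_BGR2HSV)
def rect(P):
    (c,s,a)=cv2.minAreaRect((P[:,:2]*1000).astype(np.float32));return np.round(c,1),np.round(s,1),round(a,1)
def blob(m,roi=None):
    m=m.astype(np.uint8)
    if roi: 
        k=np.zeros_like(m);k[roi[1]:roi[3],roi[0]:roi[2]]=1;m=m&k
    n,l,st,c=cv2.connectedComponentsWithStats(m);i=1+np.argmax(st[1:,4]);return l==i,c[i],st[i]
E
python3 - <<'E'
from h import *
ROI=dict(scene=dict(cr=(268,180,300,222),ra=(315,190,366,250),br=(145,160,195,212)),side=dict(cr=(228,205,276,245),ra=(180,240,255,312),br=(250,110,296,158)))
for n in("scene","side"):
    v=grab(n);H=hsv(v);C=cloud(v)
    f=lambda lo,hi,s=90,vv=40:(H[...,0]>=lo)&(H[...,0]<=hi)&(H[...,1]>s)&(H[...,2]>vv)
    for k,m in(("cr",f(100,130)),("ra",f(50,85,70,25))):
        b,c,st=blob(m,ROI[n][k]);P=C[b];lo=P[(P[:,2]<0.02)&(P[:,2]>-.01)]
        print(n,k,c,st,"base",rect(lo),np.median(lo[:,2]))
    x0,y0,x1,y1=ROI[n]["br"];P=C[y0:y1,x0:x1].reshape(-1,3);hh=H[y0:y1,x0:x1].reshape(-1,3)
    q=P[(P[:,2]>.03)&(P[:,2]<.125)];print("bracket hi",rect(q),q.max(0),q.min(0),len(q))
    t=P[(P[:,2]>.1)&(P[:,2]<.125)];print("tops",np.round(t*1000)[:40:2].tolist())
    cv2.imwrite(f"{n}_br.png",cv2.resize(v["p"][y0-15:y1+15,x0-15:x1+15],None,fx=5,fy=5,interpolation=2))
a=cv2.imread("scene_br.png");b=cv2.imread("side_br.png");h=max(a.shape[0],b.shape[0])
pad=lambda i:np.vstack([i,np.zeros((h-i.shape[0],i.shape[1],3),np.uint8)])
cv2.imwrite("pics/br.png",np.hstack([pad(a),pad(b)]));print(a.shape,b.shape)
E
```

```text
scene cr [283.57719715 205.71496437] [274 192  22  27 421] base (array([500.6,  87.6]), array([114.2,  67.1]), 16.7) 0.005589436916529689
scene ra [338.53112583 230.22251656] [318 209  44  41 755] base (array([528.4, 277.4]), array([ 67.1, 181.4]), 73.8) 0.005754859135247203
bracket hi (array([ 562.8, -278.2]), array([115.2,  92.2]), 16.1) [ 0.62948471 -0.23619339  0.11358439] [ 0.4962303  -0.31949029  0.03019586] 496
tops [[502.0, -255.0, 101.0], [506.0, -253.0, 100.0], [535.0, -257.0, 104.0], [533.0, -251.0, 104.0], [532.0, -244.0, 105.0], [540.0, -251.0, 107.0], [536.0, -246.0, 104.0], [544.0, -253.0, 106.0], [543.0, -246.0, 106.0], [538.0, -242.0, 103.0], [545.0, -250.0, 102.0], [546.0, -241.0, 106.0], [555.0, -247.0, 109.0], [548.0, -244.0, 103.0], [546.0, -239.0, 102.0], [586.0, -319.0, 109.0], [587.0, -311.0, 112.0], [568.0, -262.0, 108.0], [569.0, -254.0, 112.0], [587.0, -316.0, 106.0]]
side cr [252.28382838 231.80033003] [233 221  38  21 606] base (array([499.1,  87.9]), array([111.7,  71.2]), 17.7) 0.005874546363424771
side ra [218.60030166 290.173454  ] [186 269  62  42 663] base (array([527.8, 280.8]), array([ 65.7, 176.3]), 75.4) 0.00624007297509882
bracket hi (array([ 562., -278.]), array([110.7,  97.2]), 16.4) [ 0.62879376 -0.23379595  0.11295877] [ 0.49687333 -0.31967365  0.03069573] 561
tops [[629.0, -309.0, 107.0], [622.0, -301.0, 112.0], [616.0, -306.0, 110.0], [609.0, -307.0, 111.0], [603.0, -312.0, 109.0], [596.0, -312.0, 111.0], [590.0, -317.0, 109.0], [625.0, -300.0, 106.0], [618.0, -300.0, 109.0], [611.0, -303.0, 109.0], [605.0, -305.0, 109.0], [599.0, -311.0, 106.0], [590.0, -307.0, 113.0], [585.0, -312.0, 110.0], [621.0, -298.0, 105.0], [615.0, -302.0, 104.0], [608.0, -304.0, 105.0], [600.0, -304.0, 107.0], [593.0, -305.0, 108.0], [588.0, -311.0, 106.0]]
(410, 400, 3) (390, 380, 3)
```

View pics/br.png

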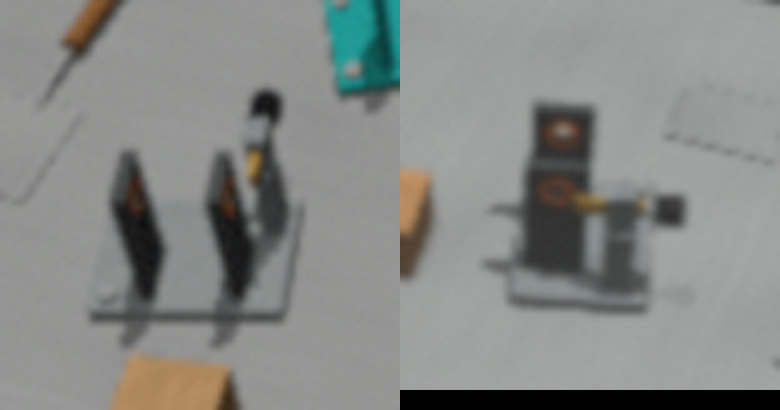

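The enlarged crop confirms the grey bracket: dark plates, orange-rimmed eyelets, brass tongue and a black knob on the robot's side. The other candidate, at (335,230), is turquoise, so I leave it alone. I start moving now and measure with the wrist camera on the way.

Call:
send_rows(plan=[[[-1, 0.65, -0.75, 0.15, -1], [-1, 0.65, -0.75, 0.15, -1], [-1, 0.65, -0.75, 0.15, -1], [-1, 0.65, -0.75, 0.15, -1], [-1, 0.65, -0.75, 0.15, -1], [-1, 0.65, -0.75, 0.15, -1], [-1, 0.65, -0.75, 0.15, -1], [-1, 0.65, -0.75, 0.15, -1], [-1, 0.65, -0.75, 0.15, -1]]])

```text
t: 0.95
tool_pos: [0.3325, 0.4145, 0.2656]
orientation: [-2.023, -2.403, 0.0]
force: [-0.6, -0.4, -0.3]
opening: 0.093
gripper_force: 0.0
```

Call:
send_rows(plan=[[[-1, 0.95, -0.7, 0, -1], [-1, 0.95, -0.7, 0, -1], [-1, 0.95, -0.7, 0, -1], [-1, 0.95, -0.7, 0, -1], [-1, 0.95, -0.7, 0, -1], [-1, 0.95, -0.7, 0, -1], [-1, 0.95, -0.7, 0, -1], [-1, 0.95, -0.7, 0, -1], [-1, 0.95, -0.7, 0, -1], [-1, 0.95, -0.7, 0, -1], [-1, 0.95, -0.7, 0, -1], [-1, 0.95, -0.7, 0, -1]]])

```text
t: 1.95
tool_pos: [0.522, 0.275, 0.2655]
orientation: [2.948, 1.086, -0.0]
force: [0.5, 0.4, -0.5]
opening: 0.0931
gripper_force: 0.0
```

```bash
python3 - <<'E'
from h import *
s=telemetry.read_state();print(s["t"],s["tool_pos"],s["orientation"],s["q"])
v=grab("wrist");np.savez("w1.npz",**v);cv2.imwrite("pics/w1.png",v["p"])
# bystanders
for n,c in(("oil",(266,270)),("cup",(260,163)),("waf",(230,242)),("waf2",(299,263)),("jar",(404,262)),("slips",(162,234))):
    q=np.load("scene0.npz");vv=dict(d=q["d"],K=viewer.calibration("scene")["camera_matrix"],E=viewer.calibration("scene")["extrinsics"])
    print(n,np.round(cloud(vv)[c[1],c[0]],3))
E
```

```text
1.95 [0.52204905 0.27501516 0.26554079] [ 2.94796832e+00  1.08582951e+00 -3.00562537e-04] [ 3.97976935e-01  9.30178253e-02  1.47417708e+00 -1.14125255e-06
  1.57458934e+00  1.26295023e+00]
oil [0.805 0.118 0.108]
cup [ 0.404 -0.025  0.074]
waf [ 0.705 -0.024  0.03 ]
waf2 [0.71  0.188 0.025]
jar [0.662 0.46  0.09 ]
slips [ 0.749 -0.223  0.048]
```

View pics/w1.png

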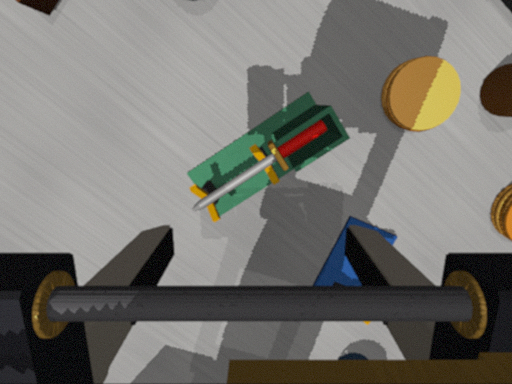

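The wrist view shows the rod in the rack: nose tip (197,207), collar (277,155), handle end (325,125), V rests at (207,200) and (265,163). Next I look at the cradle and then the bracket.

Call:
send_rows(plan=[[[-1, -0.1, -0.9, 0, -0.4], [-1, -0.1, -0.9, 0, -0.4], [-1, -0.1, -0.9, 0, -0.4], [-1, -0.1, -0.9, 0, -0.4], [-1, -0.1, -0.9, 0, -0.4], [-1, -0.1, -0.9, 0, -0.4], [-1, -0.1, -0.9, 0, -0.4]]])

```text
t: 2.58
tool_pos: [0.5023, 0.0945, 0.266]
orientation: [-3.11, -0.444, -0.001]
force: [0.3, 1.1, -0.2]
opening: 0.0926
gripper_force: 0.0
```

```bash
python3 - <<'E'
from h import *
v=grab("wrist");np.savez("w2.npz",**v)
E
```

Call:
send_rows(plan=[[[-1, 0.15, -0.95, 0, 0], [-1, 0.15, -0.95, 0, 0], [-1, 0.15, -0.95, 0, 0], [-1, 0.15, -0.95, 0, 0], [-1, 0.15, -0.95, 0, 0], [-1, 0.15, -0.95, 0, 0], [-1, 0.15, -0.95, 0, 0]]])

```text
t: 3.22
tool_pos: [0.5326, -0.0948, 0.2652]
orientation: [-3.109, -0.445, 0.001]
force: [-0.2, 1.1, -0.2]
opening: 0.093
gripper_force: 0.0
```

Call:
send_rows(plan=[[[-1, 0, -0.7, 0, 0], [-1, 0, -0.7, 0, 0], [-1, 0, -0.7, 0, 0], [-1, 0, -0.7, 0, 0], [-1, 0, -0.7, 0, 0], [-1, 0, -0.7, 0, 0]]])

```text
t: 3.72
tool_pos: [0.5328, -0.2336, 0.2653]
orientation: [-3.108, -0.446, 0.0]
force: [0.2, 0.3, 0.7]
opening: 0.093
gripper_force: 0.0
```

```bash
python3 - <<'E'
from h import *
s=telemetry.read_state();print(s["t"],s["tool_pos"],s["q"])
v=grab("wrist");np.savez("w3.npz",**v)
a=np.load("w2.npz")["p"]
cv2.imwrite("pics/w23.png",np.vstack([a[:290],v["p"][:300]]))
E
```

```text
3.7167 [ 0.53276467 -0.23357034  0.26534808] [-5.01892498e-01  7.10570265e-02  1.49768638e+00  9.44341255e-04
  1.57368793e+00  7.83757770e-01]
```

View pics/w23.png

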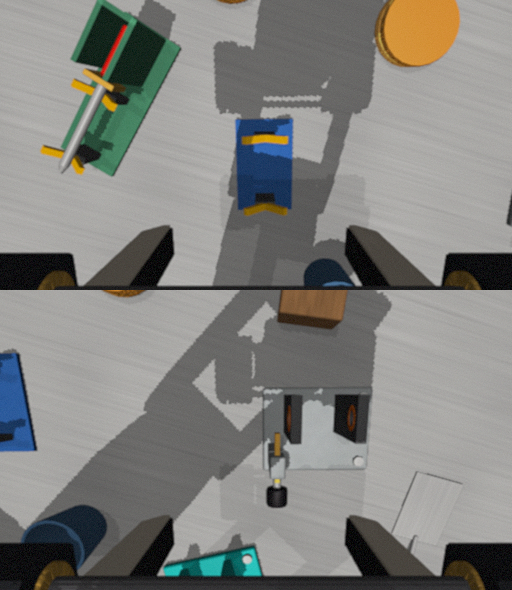

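Top half (w2): the cradle's yellow rests are at (265,140) and (266,210), and the rack's rod runs from (65,165) to the collar at (98,80). Bottom half (w3; subtract 290 from the row): knob (277,497), latch guide (277,465), first plate (293,418), second plate (352,418). The turquoise decoy is at (210,565).

```bash
python3 - <<'E'
from h import *
W={i:dict(np.load(f"w{i}.npz")) for i in(1,2,3)}
def f(H,lo,hi,s=90,v=40):return (H[...,0]>=lo)&(H[...,0]<=hi)&(H[...,1]>s)&(H[...,2]>v)
mm=lambda a:np.round(np.asarray(a)*1000,1)
# rod: handle red both views
for i in(1,2):
    v=W[i];H=hsv(v);C=cloud(v)
    red=(f(H,0,6,150,60)|f(H,174,180,150,60));red[280:]=0
    b,c,st=blob(red);P=onplane(v,np.argwhere(b)[:,::-1],.06)
    print(i,"red",c,mm(C[b].max(0)),rect(P),"depth z",mm(np.percentile(C[b][:,2],[50,90])))
    roi=(185,140,285,215) if i==1 else (50,70,115,180)
    k=np.zeros(b.shape,bool);k[roi[1]:roi[3],roi[0]:roi[2]]=1
    st=(H[...,1]<40)&k&(C[...,2]>.05)&(C[...,2]<.075);P=C[st]
    vx,vy,x0,y0=cv2.fitLine((P[:,:2]*1000).astype(np.float32),cv2.DIST_HUBER,0,.01,.01).ravel()
    t=(P[:,0]*1000-x0)*vx+(P[:,1]*1000-y0)*vy
    print("steel",len(P),np.degrees(np.arctan2(vy,vx)),x0,y0,"ends",(x0+t.min()*vx,y0+t.min()*vy),(x0+t.max()*vx,y0+t.max()*vy),mm(np.percentile(P[:,2],[50,95])))
    gr=f(H,45,90,70,20)&(C[...,2]<.02)&(C[...,1]>.18);b,_,_=blob(gr)
    print("rackbase",rect(onplane(v,np.argwhere(b)[:,::-1],.006)))
v=W[2];H=hsv(v);C=cloud(v)
b,_,_=blob(f(H,100,130),(220,100,310,215));print("cradle base",rect(onplane(v,np.argwhere(b)[:,::-1],.006)))
ye=f(H,15,32,120,90)
for roi in((230,125,300,155),(230,195,300,225)):
    b,c,_=blob(ye,roi);P=C[b];print("V",c,len(P),rect(P),mm(P.min(0)),mm(P.max(0)),"z=70plane",rect(onplane(v,np.argwhere(b)[:,::-1],.068)))
v=W[3];H=hsv(v);C=cloud(v);np.save("c3.npy",C)
bl=(H[...,2]<55);b,c,st=blob(bl,(255,188,300,220));P=C[b]
print("knob",c,st,mm(np.median(P,0)),mm(np.percentile(P,95,axis=0)),rect(onplane(v,np.argwhere(b)[:,::-1],.09)))
roi=(262,95,372,182);k=np.zeros(b.shape,bool);k[roi[1]:roi[3],roi[0]:roi[2]]=1
for lo,hi,nm in((.1065,.113,"plate tops"),(.1,.1065,"guide")):
    m=k&(C[...,2]>lo)&(C[...,2]<hi);n,l,st,c=cv2.connectedComponentsWithStats(m.astype(np.uint8))
    for j in range(1,n):
        if st[j,4]>20:print(nm,c[j],st[j],rect(C[l==j]),mm(np.median(C[l==j][:,2])))
b=k&(abs(C[...,2]-.006)<.006)&(H[...,2]>120);print("base",rect(C[b]),mm(np.median(C[b][:,2])))
m=f(H,80,100,120,60);m[:200]=0;P=C[m];print("decoy",mm(np.percentile(P,[1,99],axis=0)),rect(P[P[:,2]<.02]))
E
```

```text
1 red [302.56573117 138.39734121] [607.  322.1 414.2] (array([578.6, 262.4]), array([14. , 55.8]), 74.0) depth z [65.3 66.7]
steel 808 -16.017332 495.444 287.824 ends (np.float64(441.19666229345654), np.float64(303.39694089635566)) (np.float64(545.163132479918), np.float64(273.5509940987976)) [63.6 65.3]
rackbase (array([533.4, 292.8]), array([ 37.4, 178.4]), 73.8)
2 red [112.84030418  49.15209125] [607.4 300.9 414.7] (array([579.4, 268.9]), array([ 4.5, 55.2]), 73.8) depth z [64.5 66.3]
steel 961 -15.948809 494.22076 285.67868 ends (np.float64(440.7701761414329), np.float64(300.9537208503996)) (np.float64(551.7878705199164), np.float64(269.22722666223973)) [63.4 65.1]
rackbase (array([526.2, 267.5]), array([ 50.8, 178.8]), 73.9)
cradle base (array([500.7,  87.1]), array([114.3,  69.6]), 17.0)
V [264.6545961  138.76601671] 359 (array([536.8, 100.6]), array([12.3, 51.1]), 23.8) [520.9  75.6   3.2] [547.7 123.1  73.5] z=70plane (array([538.8,  99. ]), array([ 9.3, 47. ]), 16.3)
V [264.76415094 209.26415094] 318 (array([451.5,  71.7]), array([33.4, 49.2]), 16.1) [428.7  43.5  -1.4] [473
[... 289 characters left out ...]
3] (array([ 589.1, -252.7]), array([43.1, 10.2]), 16.7) 109.5
plate tops [362.55311973 128.64586847] [355 104  16  50 593] (array([ 606.4, -310.1]), array([44. , 10.6]), 16.8) 109.7
guide [290.74193548 119.58064516] [290 105   2  29  31] (array([ 596.1, -245.3]), array([25.4,  0.6]), 16.6) 103.5
guide [355.89908257 125.59633028] [354 104  11  49 109] (array([ 605.4, -305.4]), array([44.1,  5.9]), 9.5) 102.8
guide [277.95338983 173.63983051] [270 166  16  16 236] (array([ 544. , -248.9]), array([14.5, 14.5]), 16.2) 104.4
base (array([ 579.1, -296.7]), array([103.8, 140.2]), 16.4) 11.2
decoy [[ 272.1 -281.8    8.1]
 [ 561.8 -158.8  345.6]] (array([ 287.9, -230.1]), array([221.8, 140.3]), 12.2)
```

```bash
python3 - <<'E'
from h import *
for n in("scene","side"):
    q=np.load(n+"0.npz");c=viewer.calibration(n);v=dict(p=q["p"],d=q["d"],K=c["camera_matrix"],E=c["extrinsics"]);H=hsv(v);C=cloud(v)
    m=(H[...,0]>80)&(H[...,0]<97)&(H[...,1]>120)&(H[...,2]>50);b,_,st=blob(m);P=C[b]
    for lo,hi in((0,.02),(.03,.12)):
        k=P[(P[:,2]>lo)&(P[:,2]<hi)];print(n,st,np.round(np.percentile(k,[2,98],axis=0),3).tolist(),rect(k))
E
```

```text
scene [195 122  37  41 685] [[0.289, -0.291, 0.006], [0.398, -0.162, 0.017]] (array([ 306.5, -247.8]), array([171.1, 124.9]), 31.6)
scene [195 122  37  41 685] [[0.27, -0.236, 0.032], [0.386, -0.176, 0.111]] (array([ 324.5, -220. ]), array([95.1, 86.9]), 30.1)
side [316 162  36  27 337] [[0.268, -0.247, 0.007], [0.388, -0.156, 0.018]] (array([ 331.5, -224.5]), array([ 95.2, 121.3]), 30.1)
side [316 162  36  27 337] [[0.294, -0.2, 0.032], [0.355, -0.175, 0.073]] (array([ 324.6, -187.8]), array([60.9, 13.6]), 16.6)
```

Call:
send_rows(plan=[[[-0.2, -0.115, -0.12, 0, 0.006], [-0.2, -0.115, -0.12, -0.2, 0.006], [-0.2, -0.115, -0.12, -0.4, 0.006], [-0.2, -0.115, -0.12, -0.55, 0.006], [-0.2, -0.115, -0.12, -0.55, 0.006], [-0.2, -0.115, -0.12, -0.55, 0.006]]])

```text
t: 4.27
tool_pos: [0.5086, -0.2564, 0.1544]
orientation: [-3.105, -0.458, 0.005]
force: [-0.2, -0.2, 0.8]
opening: 0.0589
gripper_force: 0.0
```

```bash
python3 - <<'E'
from h import *
v=grab("wrist");H=hsv(v);C=cloud(v)
m=(H[...,2]<60)&(C[...,2]>.075)&(C[...,2]<.106)&(abs(C[...,0]-.511)<.03)&(abs(C[...,1]+.2585)<.03)
b,c,st=blob(m);print("knob",c,st,rect(C[b]),rect(onplane(v,np.argwhere(b)[:,::-1],.095)),C[b][:,2].max())
print(telemetry.read_state()["tool_pos"])
cv2.imwrite("pics/w4.png",v["p"])
E
```

```text
knob [263.63450624 214.7400681 ] [249 198  31  34 881] (array([ 509.8, -259.3]), array([19.1, 20.1]), 15.6) (array([ 509.6, -259.2]), array([22.9, 19.9]), 14.4) 0.1021480001073673
[ 0.51003795 -0.25765063  0.1569456 ]
```

Call:
send_rows(plan=[[[-0.2, 0, 0, -0.17, 0], [-0.2, 0, 0, -0.34, 0], [-0.2, 0, 0, -0.34, 0], [0.8, 0, 0, -0.34, 0], [0.8, 0, 0, -0.34, 0], [0.8, 0, 0, -0.34, 0], [0.8, 0, 0, -0.34, 0], [0.8, 0, 0, -0.34, 0], [0.8, 0, 0, -0.34, 0]]], force=30)

```text
t: 5.07
tool_pos: [0.5098, -0.2589, 0.089]
orientation: [-3.108, -0.455, -0.002]
force: [-1.7, 3.6, 14.6]
opening: 0.021
gripper_force: 30.0
```

Call:
send_rows(plan=[[[0.8, -0.04, -0.012, 0, 0], [0.8, -0.08, -0.024, 0, 0], [0.8, -0.12, -0.036, 0, 0], [0.8, -0.15, -0.045, 0, 0], [0.8, -0.15, -0.045, 0, 0], [0.8, -0.15, -0.045, 0, 0]]])

```text
t: 5.57
tool_pos: [0.4827, -0.2672, 0.0894]
orientation: [3.108, 0.455, 0.012]
force: [13.6, 7.5, -0.9]
opening: 0.021
gripper_force: 30.0
```

Call:
send_rows(plan=[[[0.8, -0.014, -0.004, 0, 0], [0.8, -0.014, -0.004, 0, 0], [0.8, -0.014, -0.004, 0, 0]]])

```text
t: 5.82
tool_pos: [0.4815, -0.2676, 0.0897]
orientation: [3.107, 0.456, 0.016]
force: [21.1, 9.8, -4.9]
opening: 0.0216
gripper_force: 30.0
```

Call:
send_rows(plan=[[[-0.3, 0, 0, 0, 0], [-0.3, 0, 0, 0, 0], [-0.3, 0, 0, 0, 0], [-0.3, 0, 0, 0, 0], [-0.3, 0, 0, 0.2, 0], [-0.3, 0, 0, 0.4, 0], [-0.3, 0, 0, 0.5, 0], [-0.3, 0, 0, 0.5, 0]]])

```text
t: 6.48
tool_pos: [0.4789, -0.2711, 0.1943]
orientation: [3.102, 0.453, 0.011]
force: [0.9, -0.1, 0.5]
opening: 0.0604
gripper_force: 0.0
```

```bash
python3 - <<'E'
from h import *
v=grab("wrist");H=hsv(v);C=cloud(v)
m=(H[...,2]<60)&(C[...,2]>.075)&(C[...,2]<.106)&(abs(C[...,0]-.483)<.03)&(abs(C[...,1]+.267)<.03)
b,c,st=blob(m);print("knob",c,st,rect(C[b]),rect(onplane(v,np.argwhere(b)[:,::-1],.095)),C[b][:,2].max())
s=telemetry.read_state();print(s["tool_pos"],s["orientation"])
E
```

```text
knob [254.39619651 192.53090333] [242 179  26  27 631] (array([ 483.3, -267. ]), array([18.9, 19.7]), 17.1) (array([ 483.6, -267. ]), array([20.9, 19.6]), 16.5) 0.1021867807569366
[ 0.47791237 -0.27037932  0.19120348] [3.10420318 0.45377976 0.00689117]
```

The knob moved about 29 mm and came up against its stop. Next is the rack.

Call:
send_rows(plan=[[[-0.3, 0.04, 0.95, 0, -0.54], [-0.3, 0.04, 0.95, 0, -0.54], [-0.3, 0.04, 0.95, 0, -0.54], [-0.3, 0.04, 0.95, 0, -0.54], [-0.3, 0.04, 0.95, 0, -0.54]]])

```text
t: 6.95
tool_pos: [0.4831, -0.0771, 0.1858]
orientation: [-3.11, 0.44, 0.004]
force: [0.6, -0.2, -0.6]
opening: 0.0606
gripper_force: 0.0
```

Call:
send_rows(plan=[[[-0.3, 0.04, 0.95, 0, 0], [-0.3, 0.04, 0.95, 0, 0], [-0.3, 0.04, 0.95, 0, 0], [-0.3, 0.04, 0.95, 0, 0], [-0.3, 0.04, 0.95, 0, 0]]])

```text
t: 7.37
tool_pos: [0.491, 0.1145, 0.1859]
orientation: [-3.112, 0.428, 0.004]
force: [0.6, 0.3, 0.2]
opening: 0.0603
gripper_force: 0.0
```

Call:
send_rows(plan=[[[-0.3, 0.03, 0.875, 0, 0], [-0.3, 0.03, 0.875, 0, 0], [-0.3, 0.03, 0.875, 0, 0], [-0.3, 0.03, 0.875, 0, 0], [-0.3, 0.03, 0.875, 0, 0], [-0.3, 0.03, 0.875, 0, 0], [-0.3, 0.03, 0.875, 0, 0], [-0.3, 0.03, 0.875, 0, 0]]])

```text
t: 8.03
tool_pos: [0.4981, 0.2845, 0.1865]
orientation: [3.11, -0.431, -0.002]
force: [0.5, -0.1, -0.8]
opening: 0.0603
gripper_force: 0.0
```

```bash
python3 - <<'E'
from h import *
s=telemetry.read_state();v=grab("wrist");H=hsv(v);C=cloud(v);np.savez("w5.npz",**v)
print(s["tool_pos"],s["orientation"],s["q"])
k=(abs(C[...,0]-.497)<.07)&(abs(C[...,1]-.287)<.035)
m=k&(H[...,1]<40)&(C[...,2]>.054)&(C[...,2]<.068);b,_,_=blob(m);P=C[b]
vx,vy,x0,y0=cv2.fitLine((P[:,:2]*1000).astype(np.float32),cv2.DIST_HUBER,0,.01,.01).ravel()
print(len(P),np.degrees(np.arctan2(vy,vx)),x0,y0,P[:,2].max(),rect(P))
red=((H[...,0]<6)|(H[...,0]>174))&(H[...,1]>150)&(H[...,2]>60);b,_,_=blob(red);print("red",rect(onplane(v,np.argwhere(b)[:,::-1],.062)))
cv2.imwrite("pics/w5.png",v["p"])
E
```

```text
[0.49806857 0.28454484 0.18650572] [ 3.11021185e+00 -4.31205047e-01 -2.21483045e-03] [ 4.30058426e-01  8.91071460e-02  1.62271506e+00 -6.22191851e-04
  1.43183687e+00  2.27646857e+00]
1276 -15.97543 496.31842 286.4753 0.06619826763248876 (array([492.3, 287.4]), array([  9.1, 108.1]), 73.9)
red (array([578.1, 262.9]), array([13.3, 55. ]), 73.8)
```

View pics/w5.png

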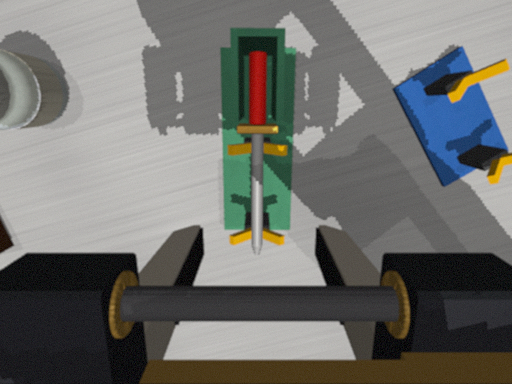

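The wrist picture shows the rod along column 258, nose (258,250), collar (258,128), handle centred at (257,88). It lines up with the jaws, so I grip the steel midway between the rests.

Call:
send_rows(plan=[[[-0.3, 0, 0.004, -0.2, 0], [-0.3, 0, 0.004, -0.4, 0], [-0.3, 0, 0.004, -0.55, 0], [-0.3, 0, 0.004, -0.64, 0], [-0.3, 0, 0.004, -0.64, 0], [-0.3, 0, 0.004, -0.64, 0], [0.9, 0, 0.004, -0.64, 0], [0.9, 0, 0.004, -0.64, 0], [0.9, 0, 0.004, -0.64, 0], [0.9, 0, 0.004, -0.64, 0], [0.9, 0, 0.004, -0.64, 0], [0.9, 0, 0.004, -0.64, 0], [0.9, 0, 0.004, -0.64, 0], [0.9, 0, 0.004, -0.64, 0]]], force=40)

```text
t: 9.25
tool_pos: [0.4984, 0.287, 0.0597]
orientation: [-3.112, 0.43, -0.0]
force: [-0.3, -1.0, -0.9]
opening: 0.0117
gripper_force: 0.0
```

Call:
send_rows(plan=[[[0.95, 0, 0, 0, 0], [0.95, 0, 0, 0, 0], [0.95, 0, 0, 0, 0]]])

```text
t: 9.5
tool_pos: [0.4982, 0.2864, 0.0596]
orientation: [3.111, -0.43, -0.001]
force: [-1.9, -4.0, 3.5]
opening: 0.0086
gripper_force: 40.0
```

Call:
send_rows(plan=[[[0.95, 0, 0, 0.15, 0], [0.95, 0, 0, 0.3, 0], [0.95, 0, 0, 0.45, 0], [0.95, 0, 0, 0.5, 0], [0.95, 0.031, -0.99, 0.5, 0.546], [0.95, 0.031, -0.99, 0.5, 0.546], [0.95, 0.031, -0.99, 0.5, 0.546], [0.95, 0.031, -0.99, 0.5, 0.546], [0.95, 0.031, -0.99, 0.5, 0.546], [0.95, 0.031, -0.99, 0.5, 0.546], [0.95, 0.031, -0.99, 0.5, 0.546], [0.95, 0.031, -0.99, 0.5, 0.546]]])

```text
t: 10.5
tool_pos: [0.5045, 0.0891, 0.159]
orientation: [-3.107, -0.46, 0.001]
force: [0.9, -0.3, -1.3]
opening: 0.0086
gripper_force: 40.0
```

```bash
cat > rod.py <<'E'
from h import *
s=telemetry.read_state();v=grab("wrist");H=hsv(v);C=cloud(v)
print(s["t"],s["tool_pos"],s["orientation"],s["opening"])
red=((H[...,0]<6)|(H[...,0]>174))&(H[...,1]>150)&(H[...,2]>60);red[300:]=0;b,c,_=blob(red)
P=C[b]; z=np.median(P[:,2]);r=rect(onplane(v,np.argwhere(b)[:,::-1],z-.004))
th=2*np.arctan2(s["orientation"][1],s["orientation"][0])-np.pi/2;tx=np.array([-np.sin(th),np.cos(th)])
q=(P[:,:2]-s["tool_pos"][:2])@tx
A=np.polyfit(q,P[:,2],1)
print("red",c,r,"top z",np.percentile(P[:,2],[50,95]),"slope deg",np.degrees(np.arctan(A[0])),"theta",np.degrees(th),"along",np.percentile(q,[2,98]))
lat=(np.array(r[0])/1000-s["tool_pos"][:2])
print("centre along/lat mm",lat@tx*1000,lat@np.array([np.cos(th),np.sin(th)])*1000)
E
python3 rod.py
```

```text
10.5 [0.50448382 0.0891116  0.15901633] [-3.10693642e+00 -4.59558582e-01  6.22983874e-04] 0.008570701234046582
red [260.03615582  71.8917658 ] (array([584.3, 112.6]), array([55.4, 13. ]), 16.2) top z [0.16434233 0.16591188] slope deg -1.6261010562905978 theta -433.1723473195274 along [0.05733361 0.10873625]
centre along/lat mm 83.19819168498319 0.6236695635145166
```

Call:
send_rows(plan=[[[0.95, 0, -0.003, -0.15, 0], [0.95, 0, -0.003, -0.3, 0], [0.95, 0, -0.003, -0.4, 0], [0.95, 0, -0.003, -0.45, 0], [0.95, 0, -0.003, -0.48, 0], [0.95, 0, -0.003, -0.498, 0], [0.95, 0, -0.003, -0.498, 0], [0.95, 0, -0.003, -0.498, 0]]])

```text
t: 11.22
tool_pos: [0.5057, 0.0888, 0.0613]
orientation: [-3.107, -0.465, -0.003]
force: [-0.9, 0.4, -0.9]
opening: 0.0085
gripper_force: 40.0
```

Call:
send_rows(plan=[[[0.95, 0, 0, -0.006, 0], [0.95, 0, 0, -0.006, 0], [0.2, 0, 0, -0.006, 0], [-0.1, 0, 0, -0.006, 0], [-0.1, 0, 0, -0.006, 0], [-0.1, 0, 0, -0.006, 0], [-0.1, 0, 0, -0.006, 0], [-0.1, 0, 0, 0.15, 0], [-0.1, 0, 0, 0.3, 0], [-0.1, 0.15, 0.05, 0.5, 0], [-0.1, 0.15, 0.05, 0.5, 0], [-0.1, 0.15, 0.05, 0.5, 0]]])

```text
t: 12.22
tool_pos: [0.5381, 0.0988, 0.164]
orientation: [3.107, 0.465, 0.012]
force: [1.0, -0.1, 0.3]
opening: 0.0509
gripper_force: 0.0
```

```bash
python3 rod.py
```

```text
12.2167 [0.53810088 0.09884171 0.1640232 ] [3.10658364 0.46524257 0.01168168] 0.050883782121670294
red [259.05772358 135.40487805] (array([584.4, 112.7]), array([54.5, 12.4]), 17.1) top z [0.06547662 0.06710915] slope deg 3.4085637499982173 theta -72.96534476136485 along [0.02293908 0.07418136]
centre along/lat mm 48.327660410011575 0.3130319137687708
```

Call:
send_rows(plan=[[[-0.1, 0.25, 0.075, 0, 0], [-0.1, 0.25, 0.075, 0, 0], [-0.1, 0.25, 0.075, -0.15, 0], [-0.1, 0.25, 0.075, -0.25, 0], [-0.1, 0.25, 0.075, -0.25, 0], [-0.1, 0.25, 0.075, -0.25, 0]]])

```text
t: 12.77
tool_pos: [0.5816, 0.1129, 0.1067]
orientation: [-3.107, -0.465, 0.011]
force: [0.1, -1.2, 0.6]
opening: 0.0512
gripper_force: 0.0
```

```bash
python3 rod.py
```

```text
12.7667 [0.58163761 0.11285175 0.10669449] [-3.10674507 -0.46484989  0.01084097] 0.05121554843708214
red [260.58103638 215.65766262] (array([584.6, 112.7]), array([57.3, 13.4]), 17.1) top z [0.06536408 0.06696985] slope deg 11.760713862664657 theta -432.9803833871698 along [-0.02178008  0.03073868]
centre along/lat mm 2.7882361881789555 1.012189424342531
```

Call:
send_rows(plan=[[[-0.1, 0.018, 0, -0.1, 0], [-0.1, 0.018, 0, -0.2, 0], [-0.1, 0.018, 0, -0.24, 0], [-0.1, 0.018, 0, -0.24, 0], [0.9, 0.018, 0, -0.24, 0], [0.9, 0.018, 0, -0.24, 0], [0.9, 0.018, 0, -0.24, 0], [0.9, 0.018, 0, -0.24, 0], [0.9, 0.018, 0, -0.24, 0], [0.9, 0.018, 0, -0.24, 0], [0.9, 0.018, 0, -0.24, 0], [0.9, 0.018, 0, -0.24, 0], [0.9, 0.018, 0, -0.24, 0]]], force=60)

```text
t: 13.9
tool_pos: [0.5884, 0.1134, 0.0622]
orientation: [-3.107, -0.465, -0.001]
force: [0.2, 0.7, 1.5]
opening: 0.0124
gripper_force: 60.0
```

Call:
send_rows(plan=[[[0.95, 0, 0, 0.1, 0], [0.95, 0, 0, 0.25, 0], [0.95, 0, 0, 0.4, 0], [0.95, 0, 0, 0.5, 0], [0.95, 0, 0, 0.5, 0], [0.95, 0, 0, 0.5, 0]]])

```text
t: 14.4
tool_pos: [0.5892, 0.1133, 0.1632]
orientation: [3.107, 0.465, 0.004]
force: [-0.7, 0.5, -2.0]
opening: 0.0128
gripper_force: 60.0
```

```bash
python3 - <<'E'
from h import *
s=telemetry.read_state();print(s["tool_pos"],s["orientation"],s["q"],s["opening"],s["gripper_force"])
for n in("scene","side"):
    v=grab(n);np.savez(n+"1.npz",**v);C=cloud(v);H=hsv(v)
    # points of rod: z between .12 and .19 around line
    d=np.array([np.cos(np.radians(17)),np.sin(np.radians(17))]);q=(C[...,:2]-s["tool_pos"][:2])@d;w=(C[...,:2]-s["tool_pos"][:2])@np.array([-d[1],d[0]])
    m=(abs(w)<.012)&(q<-.045)&(q>-.16)&(C[...,2]>.1)&(C[...,2]<.2);P=C[m]
    if len(P)>5:
        A=np.polyfit(q[m],P[:,2],1);print(n,len(P),A,"tilt deg",np.degrees(np.arctan(A[0])),q[m].min(),"lat",np.polyfit(q[m],w[m],1))
a=np.load("scene1.npz")["p"][150:260,210:350];cv2.imwrite("pics/s1.png",cv2.resize(a,None,fx=5,fy=5))
E
```

```text
[0.58916001 0.11334699 0.16324403] [3.10677296 0.46495035 0.00445634] [ 1.04678919e-01  1.71126060e-01  1.57672738e+00 -9.45194207e-05
  1.39089521e+00  1.37838305e+00] 0.012814449909290978 59.99409019947052
scene 6 [0.3233701  0.18110538] tilt deg 17.919656286746076 -0.06188942330890999 lat [-0.07837486 -0.00104334]
side 138 [0.0150166  0.16176998] tilt deg 0.8603230046859464 -0.14558063764545515 lat [-0.00521274  0.00342688]
```

Call:
send_rows(plan=[[[0.95, -0.13, -0.45, 0, 0.75], [0.95, -0.13, -0.45, 0, 0.75], [0.95, -0.13, -0.45, 0, 0.75], [0.95, -0.13, -0.45, 0, 0.75], [0.95, -0.13, -0.45, 0, 0.75], [0.95, -0.13, -0.45, 0, 0.75], [0.95, -0.13, -0.45, 0, 0.75]]])

```text
t: 15.08
tool_pos: [0.5607, 0.0231, 0.1594]
orientation: [-2.685, -1.627, 0.005]
force: [0.4, -0.6, -0.4]
opening: 0.0125
gripper_force: 60.0
```

Call:
send_rows(plan=[[[0.95, -0.13, -0.5, 0, 0.745], [0.95, -0.13, -0.5, 0, 0.745], [0.95, -0.13, -0.5, 0, 0.745], [0.95, -0.13, -0.5, 0, 0.745], [0.95, -0.13, -0.5, 0, 0.745], [0.95, -0.13, -0.5, 0, 0.745], [0.95, -0.13, -0.5, 0, 0.745], [0.95, -0.13, -0.5, -0.2, 0.745], [0.95, -0.13, -0.5, -0.35, 0.745], [0.95, -0.13, -0.5, -0.35, 0.745], [0.95, -0.13, -0.5, -0.35, 0.745]]])

```text
t: 16.0
tool_pos: [0.533, -0.076, 0.0885]
orientation: [-1.87, -2.515, 0.005]
force: [0.6, 1.2, -0.5]
opening: 0.0124
gripper_force: 60.0
```

```bash
cat > ins.py <<'E'
from h import *
import sys
s=telemetry.read_state();t=s["tool_pos"];print(s["t"],t,s["orientation"],s["opening"],s["force"])
th=2*np.arctan2(s["orientation"][1],s["orientation"][0])-np.pi/2;print("theta",np.degrees(th)%360)
a=np.radians(16.7);ex=np.array([np.cos(a),np.sin(a)]);ey=np.array([-np.sin(a),np.cos(a)]);O=np.array([.5877,-.2479])
print("TCP in bracket mm",(t[:2]-O)@ex*1000,(t[:2]-O)@ey*1000)
for n in("scene","side"):
    v=grab(n);np.savez(n+"2.npz",**v);C=cloud(v);X=(C[...,:2]-O)@ex;Y=(C[...,:2]-O)@ey
    yt=(t[:2]-O)@ey
    m=(abs(X)<.015)&(Y<yt-.05)&(Y>max(.022,yt-.16))&(abs(C[...,2]-t[2])<.02)
    if m.sum()>8:
        print(n,m.sum(),"tip y",Y[m].min()*1000,"x fit(mm at mouth, slope deg)",np.polyfit(Y[m],X[m]*1000,1),"z",np.polyfit(Y[m],C[...,2][m]*1000,1))
        # two-ray data: axis pixel line
        uv=np.argwhere(m)[:,::-1].astype(np.float32);print("px line",cv2.fitLine(uv,cv2.DIST_HUBER,0,.01,.01).ravel(),uv.min(0),uv.max(0))
E
python3 ins.py
python3 - <<'E'
import cv2,numpy as np
a=np.load("scene2.npz")["p"][120:240,130:290];b=np.load("side2.npz")["p"][90:210,200:360]
cv2.imwrite("pics/ins.png",cv2.resize(np.vstack([a,b]),None,fx=2.5*1,fy=2.5,interpolation=2)[:600])
E
```

```text
16.0 [ 0.5329832  -0.07595127  0.08854372] [-1.87043319 -2.51476692  0.00500279] 0.012398131618124279 [ 0.55529206  1.19786536 -0.48139388]
theta 16.717738819242356
TCP in bracket mm -2.997702204357439 180.41980774553033
scene 83 tip y 36.22468393206149 x fit(mm at mouth, slope deg) [11.54354804 -1.33449468] z [16.81477326 85.21039385]
px line [9.9999964e-01 8.5744227e-04 2.0159431e+02 1.8500327e+02] [187. 184.] [215. 186.]
```

View pics/ins.png

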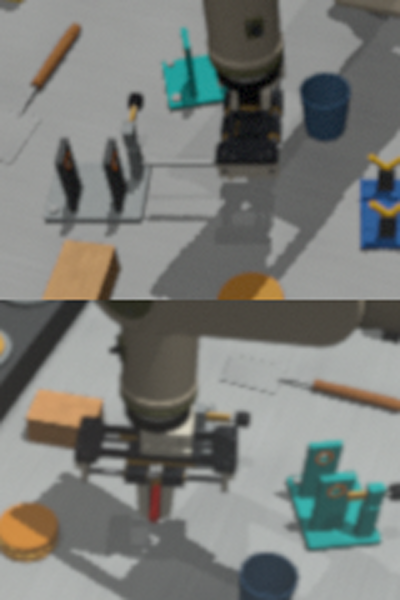

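The scene half of the picture (upper) shows the steel pointing at the first eyelet, from (215,163) to (140,163). In the side half the gripper hides it, with the red handle at (153,500). I check the eyelet rims with the same scene camera.

```bash
python3 - <<'E'
from h import *
a=np.radians(16.7);ex=np.array([np.cos(a),np.sin(a)]);ey=np.array([-np.sin(a),np.cos(a)]);O=np.array([.5877,-.2479])
V={}
for n,f in(("scene","scene2"),("side","side0")):
    q=np.load(f+".npz");c=viewer.calibration(n);v=dict(p=q["p"],d=q["d"],K=c["camera_matrix"],E=c["extrinsics"]);V[n]=v
    H=hsv(v);C=cloud(v);X=(C[...,:2]-O)@ex*1000;Y=(C[...,:2]-O)@ey*1000;Z=C[...,2]*1000
    m=(H[...,0]<20)&(H[...,1]>100)&(abs(X)<20)&(Z>70)&(Z<108)
    for nm,k in(("1",m&(Y>-8)&(Y<12)),("2",m&(Y<-50)&(Y>-72))):
        if k.sum():
            uv=np.argwhere(k)[:,::-1];print(n,nm,k.sum(),"px",uv.mean(0),np.round([X[k].mean(),Y[k].mean(),Z[k].mean()],1), "mid",np.round([(X[k].min()+X[k].max())/2,(Z[k].min()+Z[k].max())/2],1));V[n+nm]=uv.mean(0)
    t=(abs(X)<25)&(Y>-14)&(Y<4)&(Z>106)&(Z<114);print(n,"plate1 top X",X[t].min(),X[t].max(),"Y",Y[t].min(),Y[t].max(),np.median(Z[t]))
for i in"12":
    if "scene"+i in V and "side"+i in V:
        P,e=tri(V["scene"],V["scene"+i],V["side"],V["side"+i]);print(i,(P[:2]-O)@ex*1000,(P[:2]-O)@ey*1000,P[2]*1000,e*1000)
E
```

```text
scene 1 12 px [175.41666667 184.33333333] [ 4.1  1.6 94.3] mid [ 2.7 92.7]
scene 2 14 px [156.64285714 184.14285714] [  2.3 -58.6  92.9] mid [ 2.9 93.3]
scene plate1 top X -22.512542527173583 22.59699963749796 Y -8.817680454931331 2.1097898014334646 108.68502049444123
side 1 20 px [266.75 132.85] [-4.6  1.9 91. ] mid [-3.9 91. ]
side 2 9 px [266.88888889 121.88888889] [ -0.6 -59.5  87.2] mid [-0.9 87.8]
side plate1 top X -21.8358575264505 19.684502242624426 Y -9.038176002556856 3.6084467923044166 109.02349544686996
1 -3.9219180422181985 -1.6601204541797157 86.59300469061078 1.0481852194525083
2 -1.0557066615581625 -59.67804021105122 88.06172218895493 0.9064670415023247
```

Call:
send_rows(plan=[[[0.95, 0.015, 0.005, 0.03, 0], [0.95, 0.015, 0.005, 0.03, 0], [0.95, 0.03, -0.045, 0.03, 0], [0.95, 0.045, -0.095, 0.03, 0], [0.95, 0.055, -0.13, 0.03, 0], [0.95, 0.055, -0.13, 0.03, 0], [0.95, 0.055, -0.13, 0.03, 0]]])

```text
t: 16.68
tool_pos: [0.5472, -0.1035, 0.0979]
orientation: [-1.877, -2.519, 0.0]
force: [-0.0, -0.3, -0.8]
opening: 0.0123
gripper_force: 60.0
```

```bash
sed -i 's/max(.022,yt-.16)/max(.004,yt-.16)/' ins.py; python3 ins.py
```

```text
16.6833 [ 0.54720962 -0.1035237   0.09791349] [-1.87651846e+00 -2.51922158e+00  5.42715890e-05] 0.012317613663351728 [-0.01420025 -0.32397646 -0.77362058]
theta 16.63660191468324
TCP in bracket mm 2.7054493223342067 149.9222080760224
scene 79 tip y 6.324816821061103 x fit(mm at mouth, slope deg) [16.47904307  4.22485264] z [28.64640534 95.75606962]
px line [ 9.9999923e-01 -1.2262379e-03  1.9110352e+02  1.8400542e+02] [177. 183.] [204. 185.]
```

Call:
send_rows(plan=[[[0.95, -0.01, -0.003, -0.015, 0], [0.95, -0.01, -0.003, -0.015, 0], [0.95, -0.01, -0.003, -0.015, 0], [0.95, -0.01, -0.003, -0.015, 0]]])

```text
t: 17.12
tool_pos: [0.545, -0.1031, 0.0949]
orientation: [-1.874, -2.521, 0.0]
force: [0.3, 0.3, -0.8]
opening: 0.0127
gripper_force: 60.0
```

```bash
python3 ins.py
```

```text
17.1167 [ 0.54504131 -0.10306497  0.09488625] [-1.87430139e+00 -2.52086824e+00  1.50668429e-04] 0.01272612293985269 [ 0.33198713  0.26350239 -0.83023043]
theta 16.73734515526678
TCP in bracket mm 0.7604110672944573 150.98467047941932
scene 84 tip y 4.404187399315443 x fit(mm at mouth, slope deg) [20.59136502  1.16320308] z [38.66734055 91.93604971]
px line [ 9.9999928e-01 -1.2142236e-03  1.9141660e+02  1.8404399e+02] [177. 183.] [205. 185.]
```

Call:
send_rows(plan=[[[0.95, 0.014, -0.048, 0, 0], [0.95, 0.029, -0.096, 0, 0], [0.95, 0.043, -0.144, 0, 0], [0.95, 0.0575, -0.19, 0, 0], [0.95, 0.0575, -0.19, 0, 0], [0.95, 0.0575, -0.19, 0, 0]]])

```text
t: 17.72
tool_pos: [0.5568, -0.1423, 0.095]
orientation: [-1.877, -2.519, -0.0]
force: [-0.9, -0.5, -1.1]
opening: 0.0124
gripper_force: 60.0
```

```bash
python3 ins.py
```

```text
17.7167 [ 0.55683732 -0.14230511  0.09498478] [-1.87676180e+00 -2.51929452e+00 -4.09117601e-05] 0.012446910640969592 [-0.86513977 -0.46575398 -1.07472891]
theta 16.631072781358853
TCP in bracket mm 0.782832917885376 110.00987783319154
scene 42 tip y 4.746203024733066 x fit(mm at mouth, slope deg) [23.52766609  1.42601103] z [28.98367431 93.00493346]
px line [  1.    0.  183.6 184. ] [177. 183.] [190. 185.]
```

Call:
send_rows(plan=[[[0.95, 0.01, -0.035, 0, 0.008], [0.95, 0.02, -0.07, 0, 0.008], [0.95, 0.031, -0.105, 0, 0.008], [0.95, 0.042, -0.14, 0, 0.008], [0.95, 0.054, -0.18, 0, 0.008], [0.95, 0.066, -0.22, 0, 0.008], [0.95, 0.066, -0.22, 0, 0.008], [0.95, 0.066, -0.22, 0, 0.008]]])

```text
t: 18.48
tool_pos: [0.5699, -0.1859, 0.0949]
orientation: [-1.865, -2.528, 0.0]
force: [-0.8, 0.3, -0.7]
opening: 0.0124
gripper_force: 60.0
```

Call:
send_rows(plan=[[[0.95, 0.01, -0.033, 0, 0], [0.95, 0.02, -0.067, 0, 0], [0.95, 0.03, -0.1, 0, 0], [0.95, 0.036, -0.12, 0, 0], [0.95, 0.039, -0.13, 0, 0], [0.95, 0.041, -0.137, 0, 0], [0.95, 0.042, -0.14, 0, 0], [0.95, 0.042, -0.14, 0, 0]]])

```text
t: 19.15
tool_pos: [0.5779, -0.2116, 0.0947]
orientation: [-1.862, -2.527, -0.002]
force: [-2.0, 7.4, 1.1]
opening: 0.0123
gripper_force: 60.0
```

Call:
send_rows(plan=[[[0.95, 0.002, -0.005, -0.01, 0], [0.95, 0.003, -0.01, -0.015, 0], [0.95, 0.003, -0.01, -0.015, 0]]])

```text
t: 19.4
tool_pos: [0.5782, -0.2116, 0.092]
orientation: [-1.859, -2.525, -0.005]
force: [-6.2, 15.3, 8.1]
opening: 0.0124
gripper_force: 60.0
```

```bash
python3 - <<'E'
from h import *
a=np.radians(16.7);ex=np.array([np.cos(a),np.sin(a)]);ey=np.array([-np.sin(a),np.cos(a)]);O=np.array([.5877,-.2479])
for n in("scene","wrist"):
    v=grab(n);H=hsv(v);C=cloud(v);X=(C[...,:2]-O)@ex*1000;Y=(C[...,:2]-O)@ey*1000;Z=C[...,2]*1000
    m=(abs(X)<25)&(Z>70)&(Z<125)&(Y>-80)&(Y<70);br=m&(H[...,0]>10)&(H[...,0]<32)&(H[...,1]>90)&(Y>0)
    red=m&((H[...,0]<6)|(H[...,0]>174))&(H[...,1]>150)
    print(n,"brass",br.sum(),[np.round(np.percentile(q[br],[5,50,95]),1).tolist() for q in(X,Y,Z)] if br.any() else "", "red Y",np.percentile(Y[red],[2,98]) if red.any() else "")
    cv2.imwrite(f"{n}_c.png",v["p"])
p=cv2.imread("scene_c.png")[150:220,140:220];q=cv2.imread("wrist_c.png")[:300]
cv2.imwrite("pics/seat.png",np.hstack([cv2.resize(p,(343,300),interpolation=2),cv2.resize(q,(450,300))]))
E
```

```text
scene brass 0  red Y [54.09434362 58.23720226]
wrist brass 653 [[-6.7, 2.4, 11.0], [0.8, 5.2, 7.4], [102.2, 105.0, 106.4]] red Y [23.1365198  61.69974407]
```

View pics/seat.png

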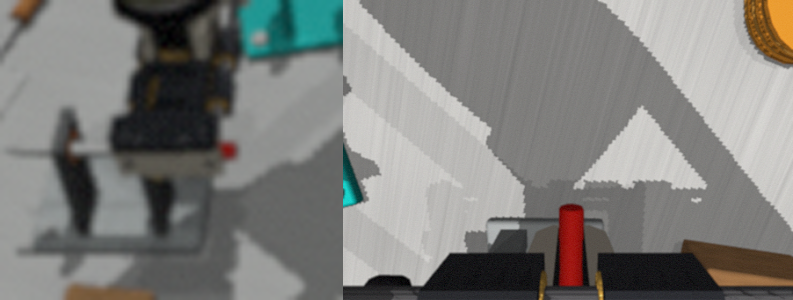

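The nose comes out past the second eyelet (left half, (40,152)). The handle end measures 61.7 mm from the plate face, so the collar is seated. I release the rod, back off and look.

Call:
send_rows(plan=[[[0.2, 0, 0, 0, 0], [0, 0, 0, 0, 0], [0, 0, 0, 0, 0], [0, 0, 0, 0, 0], [0, 0, 0, 0.15, 0], [0, 0, 0, 0.3, 0], [0, 0, 0, 0.5, 0], [0, -0.1, 0.3, 0.5, -0.75], [0, -0.1, 0.3, 0.5, -0.75], [0, -0.1, 0.3, 0.5, -0.75], [0, -0.1, 0.3, 0.5, -0.75], [0, -0.1, 0.3, 0.5, -0.75], [0, -0.1, 0.3, 0.5, -0.75], [0, -0.1, 0.3, 0.5, -0.75]]])

```text
t: 20.67
tool_pos: [0.559, -0.1557, 0.1922]
orientation: [2.696, 1.612, 0.0]
force: [-0.4, -0.2, -0.1]
opening: 0.0465
gripper_force: 0.0
```

Call:
send_rows(plan=[[[-0.2, -0.25, -0.45, 0, -0.755], [-0.2, -0.25, -0.45, 0, -0.755], [-0.2, -0.25, -0.45, 0, -0.755], [-0.2, -0.25, -0.45, 0, -0.755], [-0.2, -0.25, -0.45, 0, -0.755], [-0.2, -0.25, -0.45, 0, -0.755], [-0.2, -0.25, -0.45, 0, -0.755], [-0.2, -0.25, -0.45, 0, -0.755], [-0.2, -0.25, -0.45, 0, -0.755]]])

```text
t: 21.42
tool_pos: [0.5089, -0.2456, 0.1921]
orientation: [3.107, 0.464, 0.0]
force: [-0.4, -0.3, 0.1]
opening: 0.0559
gripper_force: 0.0
```

```bash
cat > chk.py <<'E'
from h import *
s=telemetry.read_state();t=s["tool_pos"];print(s["t"],t,"theta",(np.degrees(2*np.arctan2(s["orientation"][1],s["orientation"][0]))-90)%360-360,s["force"])
a=np.radians(16.7);ex=np.array([np.cos(a),np.sin(a)]);ey=np.array([-np.sin(a),np.cos(a)]);O=np.array([.5877,-.2479])
v=grab("wrist");H=hsv(v);C=cloud(v);X=(C[...,:2]-O)@ex*1000;Y=(C[...,:2]-O)@ey*1000;Z=C[...,2]*1000
m=(abs(X)<30)&(Z>60)&(Z<125)&(Y>-110)&(Y<75)
red=m&((H[...,0]<6)|(H[...,0]>174))&(H[...,1]>150)&(Y>5)
br=m&(H[...,0]>12)&(H[...,0]<32)&(H[...,1]>80)&(Y>-3)&(Y<12)&(Z>88)
for n,k in(("red",red),("brass",br)):
    if k.any():print(n,k.sum(),[np.round(np.percentile(q[k],[3,50,97]),1).tolist() for q in(X,Y,Z)])
k=(H[...,2]<60)&(Z>75)&(Z<106)&(X<-60)&(X>-130)&(abs(Y-11.5)<25);k[300:]=0
b,c,st=blob(k);P=onplane(v,np.argwhere(b)[:,::-1],.095);r=rect(P);q=np.array(r[0])/1000-O;print("knob",c,r,"bracket x,y",q@ex*1000,q@ey*1000)
import time;cv2.imwrite("pics/chk%d.png"%int(s["t"]*10),v["p"])
E
python3 chk.py
```

```text
21.4167 [ 0.50890628 -0.24564015  0.19213426] theta -73.00994116072837 [-0.38186654 -0.3075459   0.07584423]
red 1362 [[-5.6, 0.6, 6.3], [8.5, 33.7, 59.2], [89.6, 92.9, 94.7]]
brass 550 [[-19.0, -1.0, 16.4], [0.2, 3.7, 6.5], [89.6, 100.3, 108.1]]
knob [274.62431942 235.7676951 ] (array([ 483.6, -266.6]), array([23.2, 20. ]), 17.0) bracket x,y -105.08296343458686 12.002949462747624
```

The collar spans y 0.2 to 6.5 mm on the bracket, so it sits flush. The knob is at (483.6, -266.6) mm. I grip it and push it home.

Call:
send_rows(plan=[[[-0.2, -0.132, -0.107, 0, 0], [-0.2, -0.132, -0.107, -0.05, 0], [-0.2, -0.132, -0.107, -0.25, 0], [-0.2, -0.132, -0.107, -0.4, 0], [-0.2, -0.132, -0.107, -0.51, 0], [-0.2, -0.132, -0.107, -0.51, 0], [-0.2, -0.132, -0.107, -0.51, 0], [0.8, -0.132, -0.107, -0.51, 0], [0.8, -0.132, -0.107, -0.51, 0], [0.8, -0.132, -0.107, -0.51, 0], [0.8, -0.132, -0.107, -0.51, 0], [0.8, -0.132, -0.107, -0.51, 0], [0.8, -0.132, -0.107, -0.51, 0]]], force=40)

```text
t: 22.55
tool_pos: [0.4829, -0.2669, 0.0907]
orientation: [3.107, 0.462, 0.001]
force: [0.2, -1.0, 3.9]
opening: 0.021
gripper_force: 40.1
```

Call:
send_rows(plan=[[[0.8, 0.04, 0.012, 0, 0], [0.8, 0.08, 0.024, 0, 0], [0.8, 0.12, 0.036, 0, 0], [0.8, 0.14, 0.042, 0, 0], [0.8, 0.15, 0.045, 0, 0], [0.8, 0.15, 0.045, 0, 0], [0.8, 0.15, 0.045, 0, 0]]])

```text
t: 23.13
tool_pos: [0.5118, -0.2583, 0.0907]
orientation: [3.107, 0.462, -0.004]
force: [-10.2, -1.4, 9.4]
opening: 0.0209
gripper_force: 40.0
```

Call:
send_rows(plan=[[[0.8, 0.01, 0.003, 0, 0], [0.8, 0.014, 0.004, 0, 0], [0.8, 0.014, 0.004, 0, 0]]])

```text
t: 23.38
tool_pos: [0.512, -0.2582, 0.0906]
orientation: [3.107, 0.461, -0.012]
force: [-23.4, -3.2, 19.4]
opening: 0.0213
gripper_force: 40.0
```

Call:
send_rows(plan=[[[0.2, 0, 0, 0, 0], [-0.2, 0, 0, 0, 0], [-0.2, 0, 0, 0, 0], [-0.2, 0, 0, 0, 0], [-0.2, 0, 0, 0, 0], [-0.2, 0, 0, 0.15, 0], [-0.2, 0, 0, 0.3, 0], [-0.2, 0, 0, 0.5, 0], [-0.2, 0, 0, 0.5, 0], [-0.2, 0, 0, 0.5, 0]]])

```text
t: 24.22
tool_pos: [0.5174, -0.2579, 0.1937]
orientation: [3.103, 0.461, 0.008]
force: [-0.5, -0.1, 0.1]
opening: 0.0559
gripper_force: 0.0
```

```bash
python3 chk.py; ls pics
```

```text
24.2167 [ 0.51740964 -0.25789615  0.19367748] theta -73.0831024445153 [-0.45173442 -0.05941997  0.08601589]
red 1302 [[-5.8, 0.2, 6.4], [8.8, 33.7, 58.9], [89.2, 92.9, 94.6]]
brass 568 [[-26.5, -4.5, 16.3], [0.8, 4.3, 11.7], [90.4, 98.9, 108.1]]
knob [256.39967897 205.5682183 ] (array([ 512.4, -258.1]), array([21.3, 19.7]), 16.8) bracket x,y -75.0551111643193 11.868457697261121
br.png
chk214.png
chk242.png
ins.png
s1.png
scene0.png
seat.png
side0.png
w1.png
w23.png
w4.png
w5.png
```

View pics/chk242.png

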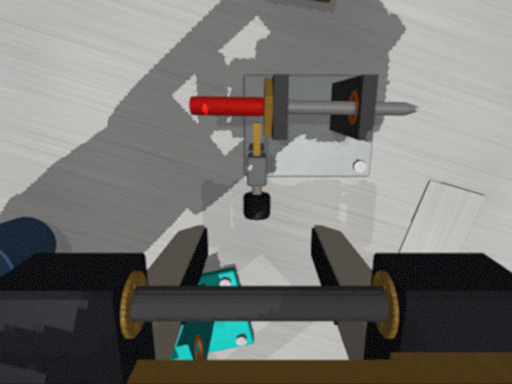

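The rod passes through both eyelets, with its collar (269,107) flush on the first plate. The brass tongue (257,137) overlaps the collar's outer face, and the knob (257,205) is home. The gripper is clear, so I hand in the job.

```bash
python3 -c "
from plant import order
print(order.close_job())"
```

```text
the job is handed in; nothing more can be done
None
```

The rod is through both eyelets with its collar flush against the first plate, the latch knob is pushed home over the collar, and the job was handed in at about 24 s of robot time, with nothing else deliberately touched (bystanders not re-measured).

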